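# Turn the coffee warmer down to low

## Task

The coffee warmer has been left too hot. Lay a fingertip on its knurled dial and, by friction alone, turn it down anticlockwise until it clicks in at the one-dot mark, without switching it off; then take the finger off the dial and press the green button fully down to confirm, and let it come back up. Grip and lift nothing, and leave the mug on the warmer and the things beside it where they are.

Things in the scene. Friction and masses are not known exactly. Their poses are not given: they have to be found in the camera images.
- warmer: black coffee warmer fixed to the worktop, 165 (x) x 360 (y) x 45 mm high, origin at the centre of its underside, own x away from the robot at yaw 0, own y to its left; a round steel warming plate of 120 mm diameter with a mug on it on the left half (centre at own y +114 mm, top at 48 mm), an aluminium control panel with dial and button on the right half; it stands at a different place and yaw each time
- dial_top (a point): centre of the flat top face of the dial, on its vertical turning axis, 62 mm above the worktop; the dial is a grey disc 92 mm in diameter and 16 mm high with a knurled rim, standing on the control panel at own (0, -45) mm of the warmer; it is rigid against pressing down. Moderate pressure (about 6 to 12 N) of a fingertip on the top face 25 to 38 mm from the axis, moved along an arc round the axis, turns it. It is too wide to be gripped
- dial_pointer (a point): outer end of the white pointer line on the dial's top face, 42 mm from its axis; it turns with the dial
- dial (a joint): angle of the dial in rad, growing clockwise seen from above (hotter). It clicks into four positions and springs to the nearest: 0 off (ring mark), 0.7 low (one dot), 1.4 medium (two dots), 2.1 hot (three dots), printed behind the dial, at 59 mm from its axis; stops at -0.1 and 2.2. The pointer's direction, seen from above and measured anticlockwise from the warmer's own x, is 1.05 minus this angle. Starts at two or three dots. Peak click torque about 0.09 N m
- confirm_top (a point): centre of the top of the green round button, 26 mm in diameter, 66 mm above the worktop when up, in a black round housing 42 mm in diameter whose rim stands 9 mm below it, at own (-40, -143) mm of the warmer, that is its right front corner; it is pressed straight down
- confirm (a joint): travel of the green button in m: 0 up, 0.005 fully down against a spring that takes 5 N; springs back when released
- mug: white mug with a small leaf pattern, 92 mm in diameter, 95 mm high, standing loose on the warming plate, handle pointing away from the dial; 127 mm long with the handle, origin at underside level at the middle of that length; must not be moved
- salt: loose glass salt shaker, 44 mm in diameter, 90 mm high, to the right of the warmer; origin under its centre; leave alone
- spice: loose spice jar with a dark lid, 41 mm in diameter, 105 mm high, to the right of the warmer; origin under its centre; leave alone
- matches: loose red matchbox, 36 x 56 x 15 mm, to the right of the warmer; origin under its centre; leave alone

How it is judged:
On the way, in this order (a step that is already met when the one before it is completed fails the run):
1. the dial rests in the one-dot click with the fingers off it (value of joint dial between 0.58 and 0.82 rad and contact force between each of the arm, the fingers and dial below 0.2 N), for 0.2 s.
2. the green button is pressed fully down (value of joint confirm above 0.004 m), for 0.05 s.
At the end, for the whole second after the job is handed in: The dial rests in the one-dot click (joint within 0.12 rad of 0.7), the green button has come back up (under 1.5 mm), the mug stands upright on the plate and the mug, salt shaker, spice jar and matchbox are within 25 mm of where they began (value of joint dial between 0.58 and 0.82 rad and velocity of joint dial between -0.05 and 0.05 rad/s and value of joint confirm below 0.0015 m and distance of each of mug, salt, spice, matches from where it was at the start of the episode below 0.025 m and angle between mug's own z axis and vertical below 0.15 rad); the robot touches nothing.
It fails at once if the dial is turned past the one-dot click towards off (value of joint dial below 0.2 rad).
It fails at once if the green button is pressed before the dial is at one dot (value of joint confirm above 0.003 m and value of joint dial above 0.9 rad).
It fails at once if the mug is lifted, shoved or tipped (distance of mug from where it was at the start of the episode above 0.03 m or angle between mug's own z axis and vertical above 0.35 rad).
It fails at once if a bystander is lifted, knocked or moved (distance of any of salt, spice, matches from where it was at the start of the episode above 0.03 m).
It also fails if it takes over 45 s, if anything falls off the work surface, if the arm or the gripper's body presses on something with over 40 N, if the wrist force passes 120 N, or if a joint passes its speed limit or range.

## Robot

A 7-joint arm with a two-finger parallel gripper is mounted at the origin on a cart in front of the work surface, level with it; the furniture and walls round the work are solid. World frame = base frame: x ahead of the robot, y to its left, z up, the work surface at z = 0. Lengths are in m, angles in rad, forces in N, time in s.
With the tool pointing down it reaches from about 0.425 to 0.875 m from the base axis. Payload 4.7 kg.
Tool frame: the origin (TCP) lies at the very end of the fingers, on their centre line; the grasp point (between the pads) lies 19 mm behind it; z points along the fingers, y is the line along which they close (so a half turn about z gives the same grasp; the last joint's range is limited). The gripper opens to 87 mm and grips with 3 to 60 N. Pads are 19 mm wide; open, the fingers measure 117 mm over their backs; the gripper's body (75 mm by 190 mm) begins 51 mm behind the grasp point.
Start: joints at [-1.187, 0.321, -0.07, 1.45, 0.023, 1.371, -0.057], TCP at [0.235, 0.606, 0.223] pointing down, gripper open.
Joint ranges: [-2.86, 2.86], [-0.3, 2.09], [-1.38, 1.24], [0.06, 2.45], [-1.56, 4.7], [0.09, 2.05], [-2.69, 2.69]. Speed limits (rad/s): [2.57, 2.57, 3.14, 3.14, 3.14, 3.14, 3.14].

## Interface

Orientations are given as a rotation vector (axis times angle).
In Python, from bench import ctrl gives the robot as it stands.
- The arm moves only by the shell command python3 -m jog 'ROWS' [FORCE]. ROWS is JSON, a list that holds one entry, the list of rows, each a list of 7 numbers: the shift along the tool's x, y, z in mm, then the turn, a rotation vector about the tool's x, y, z in degrees, then the finger opening in mm, from 0 to 87. A call has 1 to 10 rows; each row is the pose to reach, as a shift and turn from the pose commanded when the call began, along the tool's axes at that moment; what a row does not reach only later rows make up. A row lasts 1/10 s, in which the tool goes at most 50 mm and 8.59 degrees, less where a joint would pass 70% of its speed; a pose out of reach is approached as far as the arm can. A call with a gripper value outside its range is refused whole. The fingers move at their own pace and stop on an object; FORCE is the grip in N (left out, the last holds). Time passes only in rows, so rows that repeat a pose let the fingers close. It gives the time, the measured TCP pose, the force, the opening and the grip force at its end, in the units of the state.
- ctrl.get_state(): the state, without advancing time (a new reading comes with each control period).
- ctrl.get_image(name): name is "side" or "top" or "wrist"; returns a dict with "image" (400x640x3 uint8, red, green, blue), "depth" (400x640 float32, m along the optical axis (not along the pixel's ray), 0 where there is no reading), "fov_y" (degrees; the focal length in pixels is half the picture's height over the tangent of half this angle, whatever the lens; pixels are square), "cx", "cy" (the principal point, pixels), "rvec" (rotation vector, rad) and "tvec" (3), from world to camera coordinates, as OpenCV has them. Camera axes: x right, y down, z forward; pixel columns grow to the right and rows downward; lengths in m; the calibration is good to about 2 mm. A picture is of the moment at which its call begins.
- ctrl.close_job(): hands the job in; it is judged then, once.
The state is a dict: "time": time; "joint_positions": joint angles; "qd": joint speeds; "joint_torque": joint torques, N m; "position": TCP position; "tool_rot": TCP orientation; "ft_force": force on the tool from outside, world axes, zero at the start; "torque": the same for the moment, N m; "grip_width": opening from 0.0 (shut) to 1.0 (fully open); "grip_force": force on a finger pad.
Only numpy, scipy, OpenCV 4.12 (cv2) and the standard library are available. Lean on these libraries where they do the work, as an engineer would, in place of code of your own. Each camera call takes 0.05 s, during which the arm holds its last target. There are 200 camera calls.

## Working session

There is one attempt and no reset: what is moved stays moved. The work goes in short steps, Python scripts to look and compute and a shell command to move; the robot and the scene stay as the last step left them, time stands still between calls to the robot, and variables do not carry over. Pictures are saved under pics/ and viewed, at most 10 in all, crops included, and the job is handed in when it is done.

```bash
mkdir -p pics; ls; cat > h.py <<'E'
import numpy as np, cv2
from bench import ctrl
def grab(n,save=None):
    d=ctrl.get_image(n)
    if save: cv2.imwrite('pics/'+save,d['image'][:,:,::-1])
    return d
def cam(d):
    f=d['image'].shape[0]/2/np.tan(np.radians(d['fov_y'])/2)
    return f,cv2.Rodrigues(np.array(d['rvec'],float))[0],np.array(d['tvec'],float)
def onplane(d,uv,z):
    f,R,t=cam(d); c=-R.T@t
    r=R.T@np.array([(uv[0]-d['cx'])/f,(uv[1]-d['cy'])/f,1]); return c+r*(z-c[2])/r[2]
def proj(d,p):
    f,R,t=cam(d); q=R@np.array(p)+t; return q[:2]/q[2]*f+[d['cx'],d['cy']]
E
python3 - <<'E'
from h import *
np.set_printoptions(precision=4,suppress=True)
d=grab('top','top0.png');grab('side','side0.png')
s=ctrl.get_state();print(s['time'],s['position'],s['tool_rot'],s['ft_force'],s['grip_width'])
print(cam(d)[0], -cam(d)[1].T@cam(d)[2], d.keys())
E
```

```text
pics
0.1 [0.2348 0.6056 0.2216] [-0.5775 -3.0878  0.0027] [1.0455 0.0644 0.202 ] 1.0034047693884838
415.8386823624611 [ 0.2801 -0.0138  1.1825] dict_keys(['image', 'depth', 'fov_y', 'cx', 'cy', 'rvec', 'tvec'])
```

View pics/top0.png

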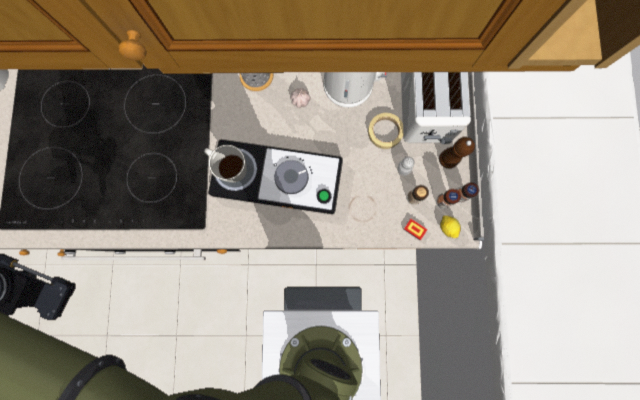

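The top view shows the warmer near (275,175), the dial at (291,175), the green button at (324,196), the mug at (230,165), and the jars and matchbox at columns 405–470.

```bash
python3 - <<'E'
from h import *
np.set_printoptions(precision=4,suppress=True)
d=grab('top');im=d['image'];hsv=cv2.cvtColor(im,cv2.COLOR_RGB2HSV)
g=cv2.inRange(hsv,(45,120,60),(80,255,255));g[:,:300]=0;g[:,350:]=0
v,u=np.nonzero(g[170:220]);b=onplane(d,(u.mean(),v.mean()+170),.066);print('button px',u.mean(),v.mean()+170,len(u),b)
gray=cv2.cvtColor(im,cv2.COLOR_RGB2GRAY)
c=cv2.HoughCircles(cv2.resize(gray[140:220,250:350],None,fx=6,fy=6,interpolation=cv2.INTER_CUBIC),cv2.HOUGH_GRADIENT,1,50,param1=100,param2=20,minRadius=85,maxRadius=125)
print(c)
for x,y,r in c[0]: p=onplane(d,(x/6-.42+250,y/6-.42+140),.062);print(p, 'r',r/6*(1.1825-.062)/415.8, p-b, np.hypot(*(p-b)[:2]))
cv2.imwrite('pics/crop0.png',cv2.resize(im[130:225,200:350,::-1],None,fx=5,fy=5,interpolation=cv2.INTER_CUBIC))
E
```

```text
button px 323.5 195.4418604651163 86 [ 0.4608 -0.0093  0.066 ]
[[[247.5 220.5 104.5]]]
[0.515  0.0805 0.062 ] r 0.046934523 [ 0.0542  0.0898 -0.004 ] 0.10491411825419088
```

View pics/crop0.png

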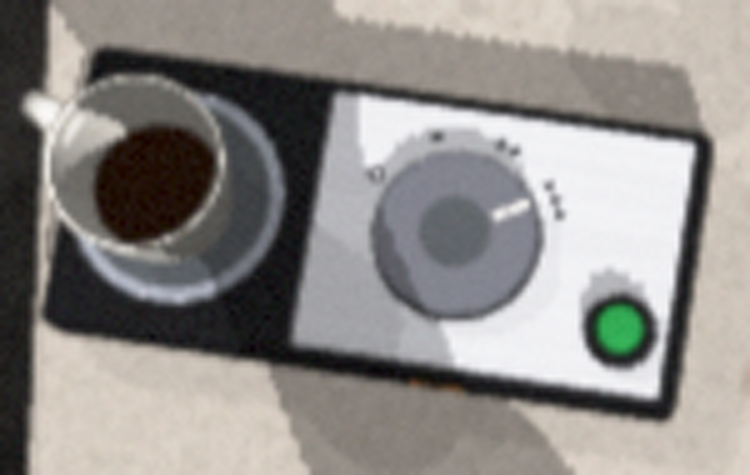

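View pics/side0.png

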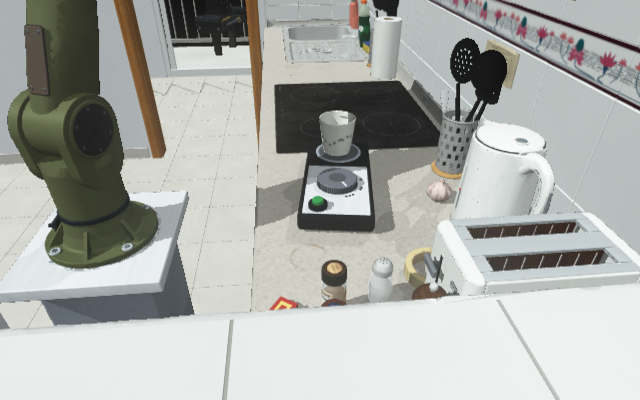

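The crop shows the pointer at three dots, so the dial is at about 2.1. It has to turn 1.4 rad anticlockwise. The side view shows the mug upright and the dial and button clear.

```bash
cat >> h.py <<'E'
from scipy.spatial.transform import Rotation as Ro
np.set_printoptions(precision=2,suppress=True)
DIAL=np.array([.515,.0805]);BTN=np.array([.4605,-.0093])
def arc(deg,r=.031): return DIAL+r*np.array([np.cos(np.radians(deg)),np.sin(np.radians(deg))])
def go(p,ang=0.):
    "shift mm and turn deg in tool axes to TCP p, tool down, tool y at world angle ang (deg)"
    s=ctrl.get_state();R=Ro.from_rotvec(s['tool_rot']);a=np.radians(ang)
    y=np.array([np.cos(a),np.sin(a),0]);z=np.array([0,0,-1.]);T=Ro.from_matrix(np.c_[np.cross(y,z),y,z])
    print('shift',R.inv().apply(np.array(p)-s['position'])*1e3,'turn',np.degrees((R.inv()*T).as_rotvec()))
E
python3 - <<'E'
from h import *
print(arc(-130),arc(-50));go([*arc(-130),.15],-4)
d=grab('wrist');f,R,t=cam(d);s=ctrl.get_state()
print('cam in tool',Ro.from_rotvec(s['tool_rot']).inv().apply(-R.T@t-s['position'])*1e3)
E
```

```text
[0.5  0.06] [0.53 0.06]
shift [-441.05 -417.62   72.36] turn [-0.07  0.06 72.81]
cam in tool [  70.4    -0.99 -162.44]
```

```bash
python3 -m jog '[[[-30,-30,0,0,0,8,0],[-65,-62,0,0,0,16,0],[-100,-95,0,0,0,24,0],[-135,-128,0,0,0,32,0],[-170,-160,0,0,0,40,0],[-205,-194,0,0,0,48,0],[-240,-227,0,0,0,56,0],[-275,-260,0,0,0,64,0],[-310,-293,0,0,0,72,0],[-340,-322,0,0,0,73,0]]]' 20
python3 -c "
from h import *
go([*arc(-130),.1],-4)"
```

```text
time: 1.2
position: [0.4364, 0.1803, 0.2227]
tool_rot: [2.306, 2.133, 0.001]
ft_force: [-0.2, 0.1, 0.7]
grip_width: 0.17
grip_force: 0.0
shift [-118.68   68.05  122.72] turn [ 0.03 -0.02 -0.46]
```

```bash
python3 -m jog '[[[-30,17,0,0,0,0,0],[-60,34,20,0,0,0,0],[-90,51,50,0,0,0,0],[-110,62,80,0,0,0,0],[-119,68,110,0,0,0,0],[-119,68,123,0,0,0,0],[-119,68,123,0,0,0,0],[-119,68,123,0,0,0,0],[-119,68,123,0,0,0,0]]]'
python3 -c "
from h import *
go([*arc(-130),.066],-4)
d=grab('side','side1.png')"
```

```text
time: 2.1
position: [0.4957, 0.0606, 0.1012]
tool_rot: [2.299, 2.14, 0.004]
ft_force: [-0.1, 1.2, -0.1]
grip_width: 0.003
grip_force: 0.0
shift [-3.98 -0.45 35.16] turn [ 0.15 -0.08 -0.08]
```

View pics/side1.png

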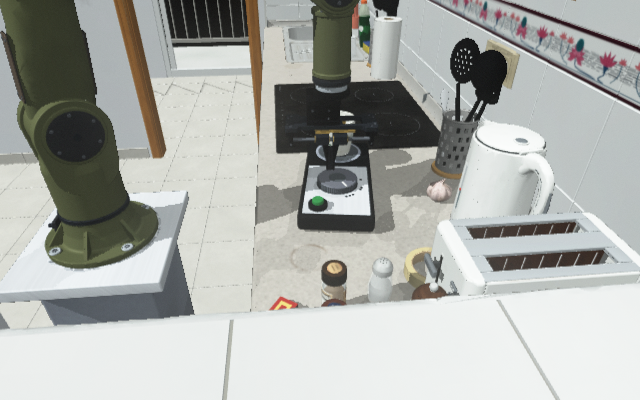

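The closed fingertip is above the dial at about (332,170), just left of its centre, and clear of the mug behind. I'll go down in small steps now.

```bash
python3 -m jog '[[[-4,0,15,0,0,0,0],[-4,0,28,0,0,0,0],[-4,0,34,0,0,0,0],[-4,0,36,0,0,0,0],[-4,0,37,0,0,0,0],[-4,0,37,0,0,0,0]]]'
```

```text
time: 2.75
position: [0.4947, 0.0555, 0.0628]
tool_rot: [2.301, 2.139, 0.001]
ft_force: [1.2, -0.1, 1.1]
grip_width: 0.005
grip_force: 0.0
```

```bash
python3 -m jog '[[[0,0,1,0,0,0,0],[0,0,2,0,0,0,0],[0,0,2,0,0,0,0]]]'
```

```text
time: 3.05
position: [0.4953, 0.0552, 0.0623]
tool_rot: [2.301, 2.138, 0.002]
ft_force: [-4.3, -1.4, 9.6]
grip_width: 0.005
grip_force: 5.0
```

```bash
python3 -m jog '[[[-1.5,2.4,0,0,0,0,0],[-2.8,4.8,0,0,0,0,0],[-3.8,7.4,0,0,0,0,0],[-4.6,10.1,0,0,0,0,0],[-5.2,12.8,0,0,0,0,0],[-5.6,15.6,0,0,0,0,0],[-5.7,18.4,0,0,0,0,0],[-5.6,21.2,0,0,0,0,0],[-5.2,23.9,0,0,0,0,0],[-5.2,23.9,0,0,0,0,0]]]'
python3 - <<'E'
from h import *
d=grab('top');e=grab('side')
a=cv2.resize(d['image'][130:225,200:350],None,fx=4,fy=4,interpolation=cv2.INTER_CUBIC)
b=cv2.resize(e['image'][150:245,290:390],None,fx=4,fy=4,interpolation=cv2.INTER_CUBIC)[:380,:190*1]
b=cv2.resize(e['image'][160:220,300:360],(200,200),interpolation=cv2.INTER_CUBIC)
o=np.zeros((380,800,3),np.uint8);o[:,:600]=a;o[:200,600:]=b;cv2.imwrite('pics/c2.png',o[:,:,::-1])
print(ctrl.get_state()['ft_force'])
E
```

```text
time: 4.05
position: [0.5199, 0.0488, 0.0624]
tool_rot: [2.3, 2.138, 0.005]
ft_force: [0.2, 0.3, 6.3]
grip_width: 0.007
grip_force: 3.5
[-0.76 -0.15  6.15]
```

View pics/c2.png

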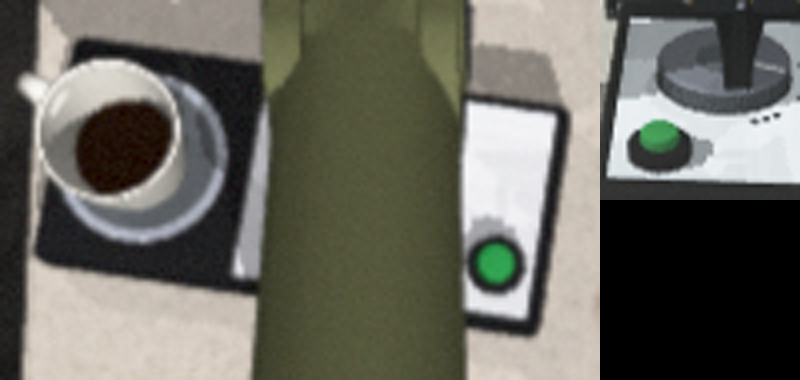

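The arm hides the dial in the top view. The side view shows the pointer has moved towards the far side, so I'll measure its angle there by ray casting.

```bash
cat >> h.py <<'E'
def pointer(name='side',save=None):
    d=grab(name,save);hsv=cv2.cvtColor(d['image'],cv2.COLOR_RGB2HSV);P=[]
    w=[]
    u0,v0=proj(d,[*DIAL,.062]).astype(int)
    for v in range(v0-40,v0+40):
        for u in range(u0-40,u0+40):
            q=onplane(d,(u,v),.062)[:2]-DIAL
            if .024<np.hypot(*q)<.040 : P.append(q);w.append(float(d['image'][v,u].min()))
    P=np.array(P);w=np.array(w);a=np.degrees(np.arctan2(P[:,1],P[:,0]))
    k=w>np.median(w)+50
    m=Ro.from_euler('z',a[k],degrees=True).mean().as_euler('zyx',degrees=True)[0] if k.any() else None
    print(name,'n',k.sum(),'angles',np.sort(a[k]).round(),'dial',None if m is None else 1.05-np.radians(m+8.7))
E
python3 -c "
from h import *
pointer()"
```

```text
side n 3 angles [-34. -33. -31.] dial 1.4676687874423522
```

```bash
python3 -m jog '[[[0,0,0.5,0,0,0,0],[0.8,2.8,0.5,0,0,0,0],[1.7,5.4,0.5,0,0,0,0],[2.9,7.9,0.5,0,0,0,0],[4.4,10.3,0.5,0,0,0,0],[6,12.6,0.5,0,0,0,0],[7.8,14.7,0.5,0,0,0,0],[9.8,16.7,0.5,0,0,0,0],[9.8,16.7,0.5,0,0,0,0]]]'
python3 -c "
from h import *
pointer(save='side3.png')"
```

```text
time: 5.1
position: [0.5384, 0.0576, 0.0624]
tool_rot: [2.299, 2.137, 0.009]
ft_force: [1.9, 0.0, 5.9]
grip_width: 0.007
grip_force: 3.2
side n 0 angles [] dial None
```

```bash
python3 -m jog '[[[0,0,-3,0,0,0,0],[0,0,-12,0,0,0,0],[0,0,-35,0,0,0,0],[-20,0,-60,0,0,0,0],[-40,-20,-60,0,0,0,0],[-50,-40,-60,0,0,0,0],[-50,-40,-60,0,0,0,0]]]'
python3 - <<'E'
from h import *
pointer(save='side4.png')
im=cv2.imread('pics/side4.png');cv2.imwrite('pics/c4.png',cv2.resize(im[140:240,280:400],None,fx=6,fy=6,interpolation=cv2.INTER_CUBIC))
go([*BTN,.1],-4)
E
```

```text
time: 5.85
position: [0.4892, 0.0083, 0.1202]
tool_rot: [-2.302, -2.134, 0.001]
ft_force: [0.1, -0.6, -0.0]
grip_width: 0.003
grip_force: 0.0
side n 4 angles [ 7.  8.  9. 11.] dial 0.743086698521862
shift [-21.01 -28.81  20.43] turn [-0.01 -0.07 -0.26]
```

View pics/c4.png

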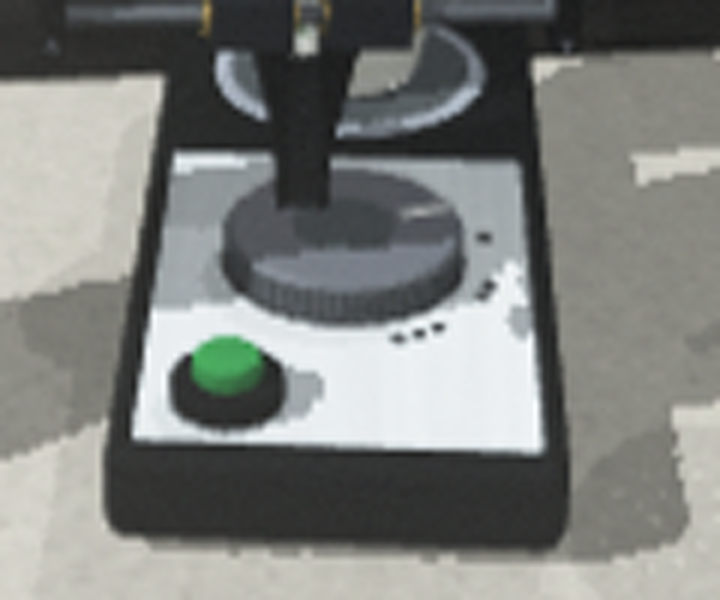

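The crop shows the fingertip clear of the dial. The white pointer at (425,212) lines up with the one dot at (485,237), and the measured value is 0.74. The green button at (228,365) is up. Next is the press.

```bash
python3 -m jog '[[[-10,-15,0,0,0,0,0],[-21,-29,5,0,0,0,0],[-21,-29,25,0,0,0,0],[-21,-29,40,0,0,0,0],[-21,-29,47,0,0,0,0],[-21,-29,50,0,0,0,0],[-21,-29,50,0,0,0,0]]]'
python3 -m jog '[[[0,0,4,0,0,0,0],[0,0,6,0,0,0,0],[0,0,8,0,0,0,0],[0,0,10,0,0,0,0],[0,0,10.5,0,0,0,0],[0,0,10.5,0,0,0,0]]]'
```

```text
time: 6.6
position: [0.4616, -0.0087, 0.0701]
tool_rot: [2.301, 2.139, -0.001]
ft_force: [-1.0, 0.1, 0.6]
grip_width: 0.007
grip_force: 0.0
time: 7.2
position: [0.4624, -0.0086, 0.0613]
tool_rot: [2.301, 2.139, 0.003]
ft_force: [-3.3, 0.0, 13.9]
grip_width: 0.005
grip_force: 6.8
```

```bash
python3 -m jog '[[[0,0,0.5,0,0,0,0],[0,0,0.5,0,0,0,0],[0,0,-5,0,0,0,0],[0,0,-20,0,0,0,0],[0,0,-50,0,0,0,0],[0,0,-90,0,0,0,0],[0,0,-90,0,0,0,0],[0,0,-90,0,0,0,0],[0,0,-90,0,0,0,0]]]'
python3 - <<'E'
from h import *
pointer(save='side5.png')
im=cv2.imread('pics/side5.png');cv2.imwrite('pics/c5.png',cv2.resize(im[90:330,260:420],None,fx=2.5,fy=2.5,interpolation=cv2.INTER_CUBIC))
E
```

```text
time: 8.1
position: [0.4603, -0.0089, 0.1484]
tool_rot: [-2.3, -2.138, 0.003]
ft_force: [1.0, 0.2, -1.0]
grip_width: 0.009
grip_force: 0.0
side n 4 angles [ 7.  8.  9. 11.] dial 0.743086698521862
```

View pics/c5.png

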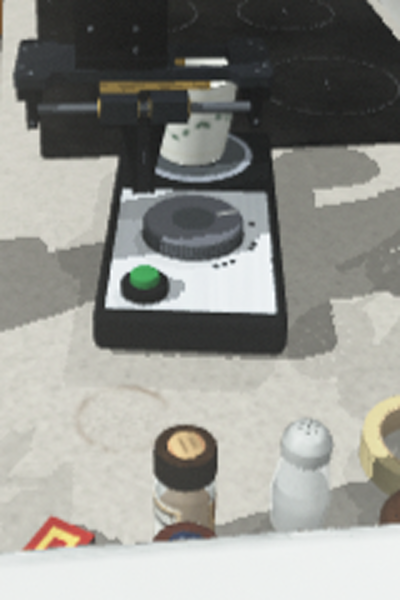

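The picture shows the dial still at one dot with its pointer near (225,212). The button at (145,277) is back up, the mug is upright on its plate, and the jars are undisturbed. I'm handing the job in.

```bash
python3 -c "
from bench import ctrl
print(ctrl.close_job())"
```

```text
the job is handed in; nothing more can be done
None
```

The job is handed in at about 8 s: the dial was turned from three dots to one dot (measured about 0.74 rad), and the green button was pressed to its stop (13.9 N) and came back up; the mug, salt and spice showed no movement in the last picture and the visible part of the matchbox looked in place, but the judge's verdict was not shown.

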